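# Build up the sharpener spindle and stow the worn wheel

## Task

Build up the stack on the sharpener's upright spindle: first the larger plain steel disc, then the large grinding wheel, then the smaller plain steel disc and the hexagonal collar on top, each slipped over the shaft and lying flat on the one below. Put the smaller, worn grinding wheel flat on the wooden stand, over its peg. Leave the calliper case, the jar and the screwdriver where they are.

Things in the scene. Friction and masses are not known exactly. Their poses are not given: they have to be found in the camera images.
- flange_center (a point): Inner flange: flat bright steel disc, 48 mm diameter, 10 mm thick, with a 20 mm through bore. Lies flat, loose, about 110 g. Point: its centre, half-way up (5 mm above its underside); z is the bore axis.
- wheel_center (a point): Large grinding wheel: reddish-brown abrasive disc, 68 mm diameter, 18 mm thick, 20 mm through bore. Lies flat, loose, about 140 g. Point: its centre, half-way up (9 mm above its underside); z is the bore axis.
- collar_center (a point): Small steel disc (outer flange): bright steel like the inner flange but only 36 mm diameter, 10 mm thick, 20 mm through bore. Lies flat, loose, about 60 g. Point: its centre, half-way up (5 mm above its underside); z is the bore axis.
- hexcollar_center (a point): Hexagonal collar: brass hexagon like a big nut, 32 mm across flats (37 mm across corners), 12 mm thick, with a plain hexagonal through hole 20 mm across flats; it simply slips over a shaft, no thread. Lies flat, loose, about 60 g. Point: its centre, half-way up (6 mm above its underside); z is the bore axis, x points square to one pair of flats (the others at 60 degree steps).
- worn_center (a point): Worn grinding wheel: reddish-brown abrasive disc, smaller and thinner than the other: 58 mm diameter, 10 mm thick, 20 mm through bore. Lies flat, loose, about 60 g. Point: its centre, half-way up (5 mm above its underside); z is the bore axis.
- spindle: Sharpener spindle: fixed round grey cast base, 110 mm diameter at the foot, tapering to a flat shoulder 92 mm across at 28 mm height, with a plain upright steel shaft of 12 mm diameter in the middle; the shaft's top is at 84 mm, its last 10 mm tapered to 4 mm. It does not turn. Four flat bolt heads on the shoulder lie 38 mm out, clear of the parts. Origin: on the shaft axis, at the bench surface; z is up.
- stand: Wooden storage stand: fixed round wooden base, 90 mm diameter, 18 mm high, with an upright wooden peg of 12 mm diameter in the middle; the peg's top is at 60 mm, its last 10 mm tapered to 4 mm. Origin: on the peg's axis, at the bench surface; z is up.
- case: Bystander: closed green plastic calliper case lying flat, 70 x 160 x 24 mm. Origin: centre of its underside. Not to be disturbed.
- jar: Bystander: small closed jar, 60 mm diameter, 60 mm high, upright. Origin: centre of its underside. Not to be disturbed.
- screwdriver: Bystander: screwdriver, 180 mm long, lying on the bench at the far side of the work. Its own x axis runs along it. Not to be disturbed.
Mind the look-alikes: they are no part of the job. What is shaped like the part that bears worn_center but blue or green is not meant.

How it is judged:
At the end, for the whole second after the job is handed in: On the spindle, from the shoulder up: larger steel disc, large wheel, smaller steel disc, hexagonal collar; on the stand: the worn wheel. Each is around its shaft or peg (centre within 7 mm of the axis), at its seated height within 4 mm, flat within 0.1 rad, released and at rest (horizontal distance between each of flange_center, wheel_center, collar_center, hexcollar_center and spindle below 0.007 m and z of flange_center in the frame of spindle between 0.029 and 0.037 m and angle between the z axis of each of flange_center, wheel_center, collar_center, hexcollar_center and the z axis of spindle, either way round below 0.1 rad and z of wheel_center in the frame of spindle between 0.043 and 0.051 m and z of collar_center in the frame of spindle between 0.057 and 0.065 m and z of hexcollar_center in the frame of spindle between 0.068 and 0.076 m and horizontal distance between worn_center and stand below 0.007 m and z of worn_center in the frame of stand between 0.019 and 0.027 m and angle between the z axis of worn_center and the z axis of stand, either way round below 0.1 rad and linear speed of each of wheel, worn, flange, collar, hexcollar below 0.02 m/s); the robot touches nothing.
It fails at once if the calliper case is pushed more than 30 mm from its place (distance of case from where it was at the start of the episode above 0.03 m).
It fails at once if the jar is pushed more than 30 mm from its place (distance of jar from where it was at the start of the episode above 0.03 m).
It fails at once if the screwdriver is pushed more than 30 mm from its place (distance of screwdriver from where it was at the start of the episode above 0.03 m).
It also fails if it takes over 125 s, if anything falls off the work surface, if the arm or the gripper's body presses on something with over 40 N, if the wrist force passes 120 N, or if a joint passes its speed limit or range.

## Robot

A 6-joint arm with a two-finger parallel gripper is mounted at the origin on the work surface. World frame = base frame: x ahead of the robot, y to its left, z up, the work surface at z = 0. Lengths are in m, angles in rad, forces in N, time in s.
With the tool pointing down it reaches from about 0.35 to 0.85 m from the base axis. Payload 8.1 kg.
Tool frame: the origin (TCP) lies midway between the tips of the shut fingers; the grasp point (between the pads) lies 19 mm behind it (hold_point_z is the distance from the TCP to the grasp point, in m); z points along the fingers, y is the line along which they close (so a half turn about z gives the same grasp; the last joint's range is limited). The gripper opens to 93 mm and grips with 3 to 60 N. Pads are 15 mm wide; open, the fingers measure 128 mm over their backs; the gripper's body (75 mm by 188 mm) begins 65 mm behind the grasp point.
Start: joints at [1.075, 0.13, 1.488, -0, 1.523, -0.085], TCP at [0.24, 0.55, 0.182] pointing down, gripper open.
Joint ranges: [-2.96, 2.96], [-0.89, 2.26], [0.02, 2.5], [-1.34, 4.48], [0, 2.73], [-2.66, 2.66]. Speed limits (rad/s): [2.39, 2.39, 2.79, 3.14, 3.14, 3.14].

## Interface

Orientations are given as a unit quaternion [x, y, z, w].
In Python, from rig import get_obs, camera, job_done, hold_point_z gives the robot as it stands. The module is installed in compiled form; this text tells all that it offers.
- The arm moves only by the tool apply_moves, never from a script. Its argument "rows" is a list of rows, each a list of 6 numbers: the shift along the tool's x, y, z in m, then the turn, a rotation vector about the tool's x, y, z in rad. In form: [[dx, dy, dz, wx, wy, wz], ...]. A call has 1 to 20 rows; each row is the pose to reach, as a shift and turn from the pose commanded when the call began, along the tool's axes at that moment; what a row does not reach only later rows make up. A row lasts 1/10 s, in which the tool goes at most 50 mm and 8.59 degrees, less where a joint would pass 70% of its speed; a pose out of reach is approached as far as the arm can. A call with a gripper value outside its range is refused whole. "fingers" is the finger opening in m, from 0 to 0.093, set as the call begins (left out, the last holds). The fingers move at their own pace and stop on an object; "squeeze" is the grip in N (left out, the last holds). Time passes only in rows, so rows that repeat a pose let the fingers close. It gives the time, the measured TCP pose, the force, the opening and the grip force at its end, in the units of the state.
- get_obs(): the state, without advancing time (a new reading comes with each control period).
- camera(name): name is "scene" or "side" or "wrist"; returns a dict with "frame" (420x560x3 uint8, red, green, blue), "fov_y" (degrees; the focal length in pixels is half the picture's height over the tangent of half this angle, whatever the lens; pixels are square), "cx", "cy" (the principal point, pixels), "eye" and "orientation" of the camera in the world; the wrist camera has in their place "tool_from_camera" (4x4, takes a point from camera to tool coordinates, whose origin is the TCP and whose axes are the flange's). Camera axes: x right, y up, looking along -z (the intrinsics and any distortion apply to the point x, -y, -z); pixel columns grow to the right and rows downward; lengths in m; the calibration is good to about 2 mm. A picture is of the moment at which its call begins: read the wrist's pose just before it. There is no depth.
- job_done(): hands the job in; it is judged then, once.
The state is a dict: "t": time; "joint_pos": joint angles; "dq": joint speeds; "joint_torque": joint torques, N m; "ee_pos": TCP position; "tcp_rot": TCP orientation; "ft_force": force on the tool from outside, world axes, zero at the start; "moment": the same for the moment, N m; "opening": finger opening in m; "grip_force": force on a finger pad.
Only numpy, scipy, OpenCV 4.12 (cv2) and the standard library are available. Lean on these libraries where they do the work, as an engineer would, in place of code of your own. Each camera call takes 0.05 s, during which the arm holds its last target. There are 200 camera calls.

## Working session

There is one attempt and no reset: what is moved stays moved. The work goes in short steps, Python scripts to look and compute and a tool call to move; the robot and the scene stay as the last step left them, time stands still between calls to the robot, and variables do not carry over. Pictures are saved under pics/ and viewed, at most 14 in all, crops included, and the job is handed in when it is done.

Besides the shell and the picture viewer there is one more tool, called after "Call:" in YAML: its name, and indented under it one key for each argument. apply_moves: Moves the arm, as the interface text tells. Its arguments: {"type":"object","properties":{"rows":{"type":"array"},"fingers":{"type":"number"},"squeeze":{"type":"number"}},"required":["rows"]}

```bash
mkdir -p pics
cat > h.py <<'E'
import numpy as np,cv2
from scipy.spatial.transform import Rotation as R
from rig import get_obs,camera,job_done,hold_point_z
def snap(name,fn=None):
    o=get_obs(); c=camera(name)
    if fn: cv2.imwrite('pics/'+fn,c['frame'][:,:,::-1])
    f=c['frame'].shape[0]/2/np.tan(np.radians(c['fov_y'])/2)
    if name=='wrist':
        T=np.eye(4);T[:3,:3]=R.from_quat(o['tcp_rot']).as_matrix();T[:3,3]=o['ee_pos']
        T=T@np.array(c['tool_from_camera']);Rm=T[:3,:3];e=T[:3,3]
    else:
        q=np.array(c['orientation']);Rm=R.from_quat(q).as_matrix() if q.size==4 else q;e=np.array(c['eye'])
    return dict(im=c['frame'],f=f,cx=c['cx'],cy=c['cy'],R=Rm,e=e,c=c)
def ray(s,u,v):
    d=s['R']@np.array([(u-s['cx'])/s['f'],-(v-s['cy'])/s['f'],-1]);return s['e'],d/np.linalg.norm(d)
def onz(s,u,v,z):
    e,d=ray(s,u,v);return e+d*(z-e[2])/d[2]
def proj(s,p):
    q=s['R'].T@(np.array(p)-s['e']);return s['cx']+s['f']*q[0]/-q[2],s['cy']+s['f']*q[1]/q[2]
E
python3 - <<'E'
from h import *
for n in('scene','side','wrist'):
    s=snap(n,n+'0.png');print(n,s['e'],s['R'].round(3).tolist(),s['f'],s['cx'],s['cy'],[k for k in s['c']])
    if n=='wrist':print(s['c']['tool_from_camera'])
print(get_obs(),hold_point_z)
E
```

```text
scene [1.17054944 0.40396078 0.91803814] [[-0.562, -0.641, 0.523], [0.827, -0.442, 0.347], [0.009, 0.628, 0.778]] 470.43907637524245 285.6838074953771 218.48947763692303 ['frame', 'fov_y', 'cx', 'cy', 'eye', 'orientation']
side [ 0.36870341 -0.72542392  0.57556419] [[0.969, 0.122, -0.214], [-0.245, 0.561, -0.791], [0.024, 0.819, 0.574]] 454.3179898214623 283.5600979682432 205.23806393813115 ['frame', 'fov_y', 'cx', 'cy', 'eye', 'orientation']
wrist [0.16314883 0.58276799 0.38330738] [[0.401, -0.874, -0.274], [0.916, 0.382, 0.12], [-0.001, -0.299, 0.954]] 333.75671758973266 274.1748808608093 209.0887720490922 ['frame', 'fov_y', 'cx', 'cy', 'tool_from_camera']
[[-1.47738646e-03  9.54271762e-01  2.98936817e-01  8.31153883e-02]
 [ 9.99998553e-01  1.66180373e-03 -3.62712281e-04 -3.41126211e-04]
 [-8.42900406e-04  2.98935849e-01 -9.54272837e-01 -2.01984057e-01]
 [ 0.00000000e+00  0.00000000e+00  0.00000000e+00  1.00000000e+00]]
{'t': 0.15, 'joint_pos': array([ 1.07460718e+00,  1.30980713e-01,  1.48903578e+00,  2.02761295e-05,
        1.52300136e+00, -8.54009875e-02]), 'dq': array([ 1.08681802e-05, -2.93684804e-03, -1.79525714e-03, -3.50100505e-05,
       -1.13910451e-03, -2.13281449e-03]), 'joint_torque': array([ 3.44020291e-04, -5.60482371e+01, -4.92329013e+01,  7.67575158e-02,
        3.07810691e-02, -8.25419102e-05]), 'ee_pos': array([0.23933607, 0.54966086, 0.18142897]), 'tcp_rot': array([ 2.03953403e-01,  9.78980338e-01, -6.79780451e-04, -2.14013824e-04]), 'ft_force': array([-0.09411423,  0.10264221,  0.31216992]), 'moment': array([-0.03336374, -0.00561708,  0.04087327]), 'grip_force': 0.0, 'opening': 0.09274770043378572} 0.0188
```

View pics/scene0.png

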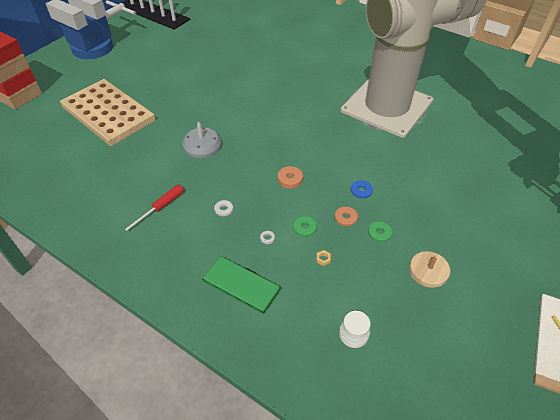

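View pics/side0.png

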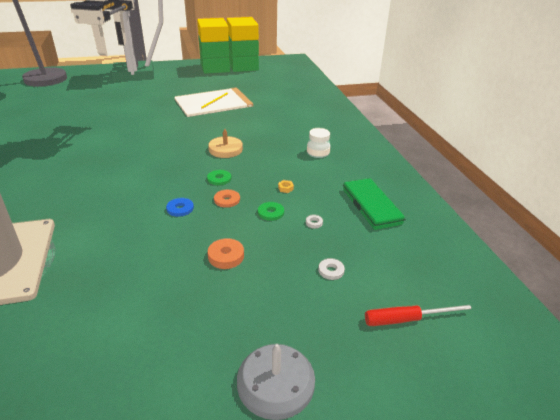

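In the scene view, the large wheel is at (290,177), and the worn wheel is the smaller, thinner orange ring at (346,216). The blue ring at (362,189) and the green ones at (305,226) and (380,231) are decoys by colour. The larger steel disc is at (224,208), the smaller at (267,237), the hex at (323,257), the stand at (430,268) and the spindle at (201,140). Next I measure these and confirm in one crop.

Run:
```python
from h import *
seeds={'scene':dict(wheel=(290,177),worn=(346,216),flange=(224,208),collar=(267,237),hex=(323,257),stand=(432,258),spin=(201,140),blue=(362,189),g1=(305,226),g2=(380,231)),
'side':dict(wheel=(226,254),worn=(227,198),flange=(331,269),collar=(314,222),hex=(286,186),stand=(225,131),spin=(277,346))}
h=dict(wheel=.009,worn=.005,flange=.005,collar=.005,hex=.006,blue=.005,g1=.005,g2=.005)
for n in seeds:
    s=snap(n);hsv=cv2.cvtColor(s['im'],cv2.COLOR_RGB2HSV).astype(int);lab=cv2.cvtColor(s['im'],cv2.COLOR_RGB2LAB).astype(int)
    bg=cv2.medianBlur(s['im'],101);bgl=cv2.cvtColor(bg,cv2.COLOR_RGB2LAB).astype(int)
    for k,(u,v) in seeds[n].items():
        if k in h:
            d=np.abs(lab-bgl)[...,1:].sum(2)>14
            sub=np.zeros_like(d);sub[v-22:v+22,u-22:u+22]=d[v-22:v+22,u-22:u+22]
            cs,_=cv2.findContours(sub.astype(np.uint8),cv2.RETR_EXTERNAL,cv2.CHAIN_APPROX_NONE)
            c=min((c for c in cs if len(c)>15),key=lambda c:np.hypot(*(c.mean((0,1))-(u,v))))
            x,y,w,hh=cv2.boundingRect(c);m=cv2.moments(c);cu,cv_=m['m10']/m['m00'],m['m01']/m['m00']
            print(n,k,(x,y,w,hh),round(cu,1),round(cv_,1),onz(s,cu,cv_,h[k]).round(4))
S=snap('scene');cv2.imwrite('pics/crop.png',cv2.resize(S['im'][160:290,190:340+50,::-1],None,fx=4,fy=4,interpolation=cv2.INTER_CUBIC))
P=snap('side')
print('spin top',onz(S,199.5,122.5,.084),onz(P,276.5,345.5,.084))
print('peg top',onz(S,434,257,.06),onz(P,225,130,.06))
```

```text
scene wheel (277, 166, 27, 23) 289.7 176.9 [ 0.4357 -0.0725  0.009 ]
scene worn (334, 206, 24, 21) 345.8 215.9 [0.4646 0.1165 0.005 ]
scene flange (214, 200, 20, 17) 223.4 207.8 [ 0.6181 -0.1526  0.005 ]
scene collar (260, 231, 15, 14) 267.0 237.1 [ 0.6305 -0.0076  0.005 ]
scene hex (316, 250, 15, 16) 323.1 257.5 [0.6051 0.1352 0.006 ]
scene blue (350, 180, 23, 19) 361.2 188.8 [0.361  0.1043 0.005 ]
scene g1 (293, 216, 24, 21) 304.5 225.8 [0.5499 0.0483 0.005 ]
scene g2 (368, 221, 24, 21) 379.7 231.2 [0.4596 0.2088 0.005 ]
side wheel (207, 238, 38, 32) 225.2 253.3 [ 0.4338 -0.0737  0.009 ]
side worn (213, 189, 28, 19) 226.2 198.0 [0.4633 0.1157 0.005 ]
side flange (318, 258, 27, 23) 330.9 268.7 [ 0.6165 -0.1536  0.005 ]
side collar (305, 214, 18, 15) 313.7 221.3 [ 0.6286 -0.0087  0.005 ]
side hex (278, 179, 16, 15) 285.4 185.9 [0.6043 0.1351 0.006 ]
spin top [ 0.46583402 -0.3490377   0.084     ] [ 0.46448206 -0.35588403  0.084     ]
peg top [0.49859217 0.35212087 0.06      ] [0.4961136  0.34478736 0.06      ]
```

View pics/crop.png

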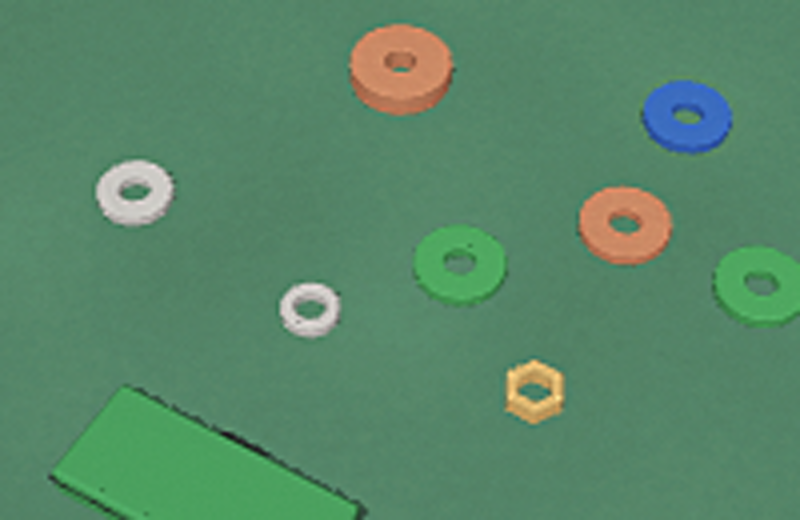

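The crop confirms it: the worn wheel is the thin orange ring (crop 625,225), the thicker one is the large wheel, and the blue and green rings are decoys. Next I move between the worn wheel and the stand.

Call:
apply_moves:
  rows:
    - [-0.348, -0.195, -0.02, 0, 0, -0.41]
    - [-0.348, -0.195, -0.02, 0, 0, -0.41]
    - [-0.348, -0.195, -0.02, 0, 0, -0.41]
    - [-0.348, -0.195, -0.02, 0, 0, -0.41]
    - [-0.348, -0.195, -0.02, 0, 0, -0.41]
    - [-0.348, -0.195, -0.02, 0, 0, -0.41]
    - [-0.348, -0.195, -0.02, 0, 0, -0.41]
    - [-0.348, -0.195, -0.02, 0, 0, -0.41]
    - [-0.348, -0.195, -0.02, 0, 0, -0.41]
    - [-0.348, -0.195, -0.02, 0, 0, -0.41]
    - [-0.348, -0.195, -0.02, 0, 0, -0.41]
    - [-0.348, -0.195, -0.02, 0, 0, -0.41]
    - [-0.348, -0.195, -0.02, 0, 0, -0.41]
  fingers: 0.075
  squeeze: 20

```text
t: 1.65
ee_pos: [0.48, 0.2336, 0.2022]
tcp_rot: [-0.001, 1.0, 0.0, -0.0]
ft_force: [-0.9, 1.0, 0.3]
opening: 0.075
grip_force: 0.0
```

Run:
```python
from h import *
s=snap('wrist','w1.png');o=get_obs();print(o['ee_pos'],R.from_quat(o['tcp_rot']).as_matrix().round(3).tolist(),o['joint_pos'])
print(proj(s,[.464,.116,.005]),proj(s,[.497,.348,.06]),proj(s,[.497,.348,.018]))
```

```text
[0.48007568 0.23345972 0.20221246] [[-1.0, -0.001, -0.0], [-0.001, 1.0, 0.0], [0.0, 0.0, -1.0]] [ 3.56508297e-01 -5.67511837e-02  1.64371080e+00  7.63849333e-05
  1.55470305e+00 -1.21548731e+00]
(np.float64(176.6050519998648), np.float64(163.20389236887786)) (np.float64(381.06341594099166), np.float64(202.37000564587498)) (np.float64(370.3004470658854), np.float64(192.5296682256429))
```

View pics/w1.png

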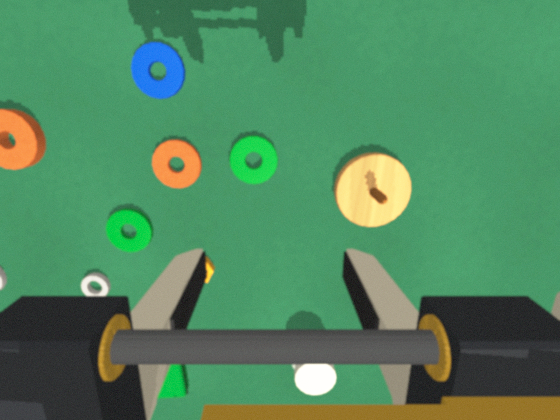

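The worn wheel is at (176,163) and the stand at (373,190), both where predicted. Now precise circle measurements.

```bash
cat >> h.py <<'E'
def blob(s,u,v,r,z,mask=None):
    """ellipse of top-face blob nearest (u,v) -> world centre on plane z"""
    if mask is None:
        hsv=cv2.cvtColor(s['im'],cv2.COLOR_RGB2HSV).astype(int);H,Sa,V=hsv[...,0],hsv[...,1],hsv[...,2]
        mask=((H<30)|(H>165)|(Sa<45))&(V>90)
    m=np.zeros(mask.shape,np.uint8);u,v=int(round(u)),int(round(v));a,b=max(v-r,0),max(u-r,0)
    m[a:v+r,b:u+r]=mask[a:v+r,b:u+r]
    cs,_=cv2.findContours(m,cv2.RETR_EXTERNAL,cv2.CHAIN_APPROX_NONE);c=max(cs,key=cv2.contourArea)
    e=cv2.fitEllipse(cv2.convexHull(c));return onz(s,*e[0],z),e
E
python3 - <<'E'
from h import *
s=snap('wrist')
p,e=blob(s,176,163,32,.0055);print('worn',p,e)
p,e=blob(s,373,190,48,.017);print('stand',p,e)
im=cv2.resize(s['im'][150:230,330:420,::-1],None,fx=5,fy=5);cv2.imwrite('pics/peg.png',im)
# peg dark top
hsv=cv2.cvtColor(s['im'],cv2.COLOR_RGB2HSV);m=(hsv[...,2]<140)&(hsv[...,0]<25);m[:170]=0;m[212:]=0;m[:,:355]=0;m[:,395:]=0
ys,xs=np.nonzero(m);print(xs.min(),xs.max(),ys.min(),ys.max(),xs.mean(),ys.mean())
E
```

```text
worn [0.46398858 0.11569672 0.0055    ] ((176.37986755371094, 163.1668701171875), (48.163352966308594, 51.64442443847656), 132.18080139160156)
stand [0.49312038 0.35034357 0.017     ] ((372.46624755859375, 189.01539611816406), (73.34519958496094, 77.75712585449219), 62.80678176879883)
371 384 188 201 377.0275229357798 194.44036697247705
```

View pics/peg.png

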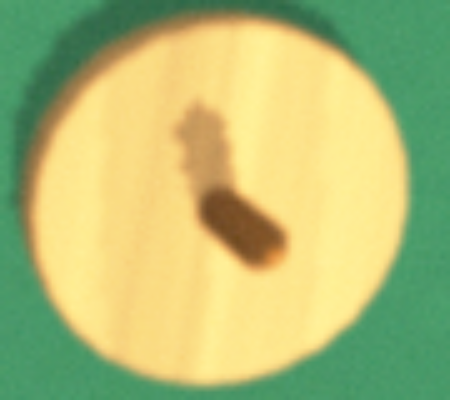

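Call:
apply_moves:
  rows:
    - [0.016, -0.118, 0.05, 0, 0, 0]
    - [0.016, -0.118, 0.1, 0, 0, 0]
    - [0.016, -0.118, 0.14, 0, 0, 0]
    - [0.016, -0.118, 0.17, 0, 0, 0]
    - [0.016, -0.118, 0.17, 0, 0, 0]
    - [0.016, -0.118, 0.19, 0, 0, 0]
    - [0.016, -0.118, 0.199, 0, 0, 0]
    - [0.016, -0.118, 0.199, 0, 0, 0]
    - [0.016, -0.118, 0.199, 0, 0, 0]

```text
t: 2.65
ee_pos: [0.4653, 0.1148, 0.0042]
tcp_rot: [0.0, 1.0, 0.0, 0.001]
ft_force: [-0.5, 0.2, -0.2]
opening: 0.0749
grip_force: 0.0
```

Call:
apply_moves:
  rows:
    - [0, 0, 0, 0, 0, 0]
    - [0, 0, 0, 0, 0, 0]
    - [0, 0, 0, 0, 0, 0]
    - [0, 0, 0, 0, 0, 0]
    - [0, 0, 0, 0, 0, 0]
    - [0, 0, 0, 0, 0, 0]
    - [0, 0, 0, 0, 0, 0]
  fingers: 0.045

```text
t: 3.35
ee_pos: [0.4646, 0.1143, 0.0032]
tcp_rot: [0.0, 1.0, -0.0, -0.0]
ft_force: [0.1, -1.0, -0.0]
opening: 0.0448
grip_force: 0.0
```

Call:
apply_moves:
  rows:
    - [0, 0, -0.02, 0, 0, 0]
    - [0, 0, -0.05, 0, 0, 0]
    - [0, 0, -0.09, 0, 0, 0]
    - [0, 0, -0.09, 0, 0, 0]
    - [0, 0, -0.09, 0, 0, 0]

```text
t: 3.85
ee_pos: [0.4658, 0.1145, 0.0944]
tcp_rot: [0.0, 1.0, 0.0, 0.001]
ft_force: [0.1, 0.0, 0.1]
opening: 0.0454
grip_force: 0.0
```

Run:
```python
from h import *
s=snap('wrist','w2.png');o=get_obs();print(o['ee_pos'],proj(s,[.464,.1157,.005]),proj(s,o['ee_pos']))
for n in('scene','side'):
    c=snap(n);print(n,proj(c,[.464,.1157,.005]))
    u,v=map(int,proj(c,[.464,.1157,.05]));cv2.imwrite('pics/%s2.png'%n,cv2.resize(c['im'][v-60:v+60,u-80:u+80,::-1],None,fx=4,fy=4))
```

```text
[0.46461946 0.11434557 0.09297673] (np.float64(275.949984160716), np.float64(198.41635358231986)) (np.float64(274.6588141524249), np.float64(235.77284246380538))
scene (np.float64(345.6446338608397), np.float64(215.61569267997686))
side (np.float64(226.57007283818027), np.float64(197.97516294293376))
```

View pics/w2.png

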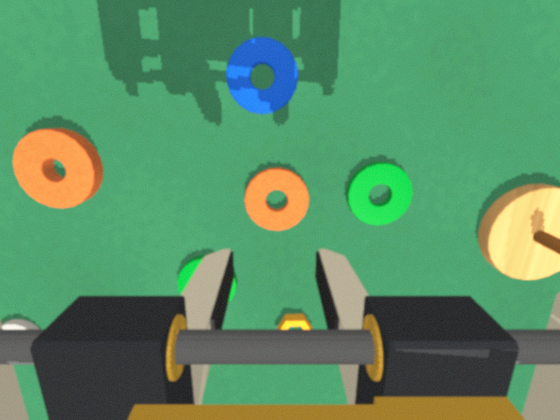

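The worn wheel is still in place at (276,199), and the fingertips at (235,255) and (318,255) appear about 35 mm short of the stated TCP. Checking from the side.

View pics/side2.png

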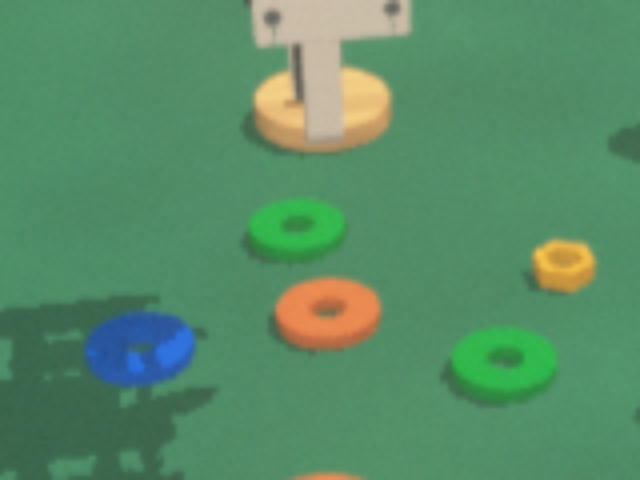

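Run:
```python
from h import *
c=snap('side');u,v=map(int,proj(c,[.464,.1157,.05]))
print('tip px',u-80+324/4,v-60+141/4)
for z in(.093,.1,.11,.12,.13,.14):print(z,proj(c,[.4645,.086,z]))
o=get_obs();print(o['opening'],o['ee_pos'],hold_point_z,camera('wrist')['tool_from_camera'])
```

```text
tip px 226.0 155.25
0.093 (np.float64(226.84499640133416), np.float64(170.567589712019))
0.1 (np.float64(226.68166373605595), np.float64(167.63323272750324))
0.11 (np.float64(226.4458830846947), np.float64(163.3973096807757))
0.12 (np.float64(226.20717381486475), np.float64(159.10877246746895))
0.13 (np.float64(225.9654810212654), np.float64(154.76663468506476))
0.14 (np.float64(225.72074841748997), np.float64(150.36988511875012))
0.04482914402370292 [0.46344273 0.11418771 0.0916144 ] 0.0188 [[-1.47553506e-03  9.54200174e-01  2.99165257e-01  8.32720453e-02]
 [ 9.99998864e-01  1.49998184e-03  1.47913076e-04 -4.17360656e-04]
 [-3.07603771e-04  2.99165136e-01 -9.54201303e-01 -2.01984712e-01]
 [ 0.00000000e+00  0.00000000e+00  0.00000000e+00  1.00000000e+00]]
```

Both views agree: the fingertips are about 36 mm behind the reported TCP, so the first grasp closed above the part. I'll descend lower and watch the force.

Call:
apply_moves:
  rows:
    - [0, 0, 0, 0, 0, 0]
    - [0, 0, 0, 0, 0, 0]
    - [0, 0, 0.03, 0, 0, 0]
    - [0, 0, 0.07, 0, 0, 0]
    - [0, 0, 0.1, 0, 0, 0]
    - [0, 0, 0.11, 0, 0, 0]
    - [0, 0, 0.118, 0, 0, 0]
    - [0, 0, 0.122, 0, 0, 0]
    - [0, 0, 0.122, 0, 0, 0]
    - [0, 0, 0.122, 0, 0, 0]
  fingers: 0.075

```text
t: 5.1
ee_pos: [0.4659, 0.1146, -0.0274]
tcp_rot: [0.0, 1.0, 0.0, 0.001]
ft_force: [-0.0, 0.7, 0.1]
opening: 0.0752
grip_force: 0.0
```

Call:
apply_moves:
  rows:
    - [0, 0, 0.001, 0, 0, 0]
    - [0, 0, 0.002, 0, 0, 0]
    - [0, 0, 0.002, 0, 0, 0]

```text
t: 5.4
ee_pos: [0.4648, 0.1144, -0.0306]
tcp_rot: [0.0, 1.0, 0.0, 0.0]
ft_force: [0.1, 0.1, 0.3]
opening: 0.0752
grip_force: 0.0
```

Call:
apply_moves:
  rows:
    - [0, 0, 0.001, 0, 0, 0]
    - [0, 0, 0.001, 0, 0, 0]
    - [0, 0, 0.001, 0, 0, 0]
    - [0, 0, 0.001, 0, 0, 0]
    - [0, 0, 0.001, 0, 0, 0]
    - [0, 0, 0.001, 0, 0, 0]
  fingers: 0.045

```text
t: 6.0
ee_pos: [0.4646, 0.1143, -0.0318]
tcp_rot: [0.0, 1.0, -0.0, -0.0]
ft_force: [-0.2, 0.4, -0.7]
opening: 0.0573
grip_force: 20.0
```

Call:
apply_moves:
  rows:
    - [0, 0, -0.005, 0, 0, 0]
    - [0, 0, -0.02, 0, 0, 0]
    - [0, 0, -0.06, 0, 0, 0]
    - [0, 0, -0.1, 0, 0, 0]
    - [0, 0, -0.13, 0, 0, 0]
    - [0, 0, -0.13, 0, 0, 0]
    - [0, 0, -0.13, 0, 0, 0]

```text
t: 6.7
ee_pos: [0.4654, 0.1145, 0.0992]
tcp_rot: [0.0, 1.0, 0.0, 0.001]
ft_force: [0.2, 0.4, -0.8]
opening: 0.0572
grip_force: 20.0
```

Call:
apply_moves:
  rows:
    - [-0.008, 0.04, 0, 0, 0, 0]
    - [-0.014, 0.08, 0, 0, 0, 0]
    - [-0.019, 0.12, 0, 0, 0, 0]
    - [-0.024, 0.16, 0, 0, 0, 0]
    - [-0.027, 0.2, 0, 0, 0, 0]
    - [-0.03, 0.225, 0, 0, 0, 0]
    - [-0.03, 0.2355, 0, 0, 0, 0]
    - [-0.03, 0.2355, 0.02, 0, 0, 0]
    - [-0.03, 0.2355, 0.04, 0, 0, 0]
    - [-0.03, 0.2355, 0.04, 0, 0, 0]
    - [-0.03, 0.2355, 0.04, 0, 0, 0]

```text
t: 7.8
ee_pos: [0.4939, 0.3486, 0.0571]
tcp_rot: [0.001, 1.0, -0.001, -0.001]
ft_force: [-0.4, -0.3, 0.0]
opening: 0.0573
grip_force: 20.0
```

Run:
```python
from h import *
o=get_obs();print(o['ee_pos'])
a=[]
for n in('scene','side'):
    s=snap(n);u,v=map(int,proj(s,[.495,.35,.06]));a.append(cv2.resize(s['im'][v-40:v+40,u-50:u+50,::-1],(400,320),interpolation=cv2.INTER_CUBIC))
cv2.imwrite('pics/pegs.png',np.hstack(a))
```

```text
[0.4939247  0.34860512 0.05711754]
```

View pics/pegs.png

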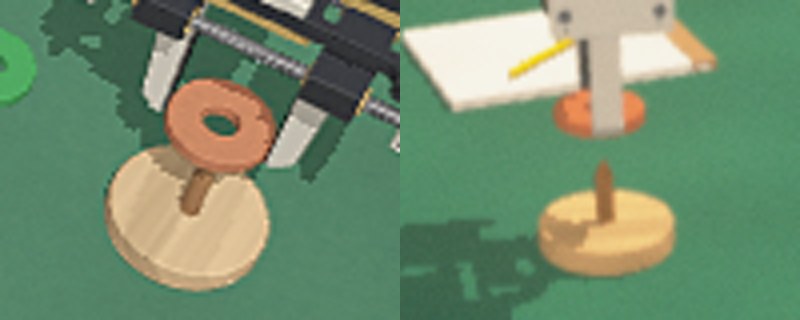

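The disc is held level. The peg in the side crop (604) lines up with the disc centre (~600). Lowering.

Call:
apply_moves:
  rows:
    - [0, 0, 0.015, 0, 0, 0]
    - [0, 0, 0.03, 0, 0, 0]
    - [0, 0, 0.045, 0, 0, 0]
    - [0, 0, 0.058, 0, 0, 0]
    - [0, 0, 0.066, 0, 0, 0]
    - [0, 0, 0.069, 0, 0, 0]
    - [0, 0, 0.069, 0, 0, 0]
    - [0, 0, 0.069, 0, 0, 0]

```text
t: 8.7
ee_pos: [0.4953, 0.3501, -0.0102]
tcp_rot: [0.0, 1.0, 0.0, 0.0]
ft_force: [0.7, 0.6, -0.3]
opening: 0.0576
grip_force: 20.0
```

Call:
apply_moves:
  rows:
    - [0, 0, 0.0, 0, 0, 0]
    - [0, 0, 0, 0, 0, 0]
    - [0, 0, 0, 0, 0, 0]
    - [0, 0, 0, 0, 0, 0]
    - [0, 0, -0.03, 0, 0, 0]
    - [0, 0, -0.08, 0, 0, 0]
    - [0, 0, -0.13, 0, 0, 0]
    - [0, 0, -0.18, 0, 0, 0]
    - [0, 0, -0.18, 0, 0, 0]
  fingers: 0.075

```text
t: 9.6
ee_pos: [0.4993, 0.3525, 0.1794]
tcp_rot: [0.0, 1.0, 0.004, 0.006]
ft_force: [0.6, 0.5, 0.5]
opening: 0.075
grip_force: 0.0
```

Run:
```python
from h import *
s=snap('wrist');o=get_obs();print(o['ee_pos'])
u,v=proj(s,[.495,.35,.023]);print(u,v,blob(s,u,v,45,.028)[0])
u,v=int(u),int(v);cv2.imwrite('pics/w3.png',cv2.resize(s['im'][v-50:v+50,u-60:u+60,::-1],None,fx=4,fy=4))
```

```text
[0.49777951 0.35158238 0.17513201]
271.2345990484044 178.26734134058808 [0.49084696 0.35175852 0.028     ]
```

View pics/w3.png

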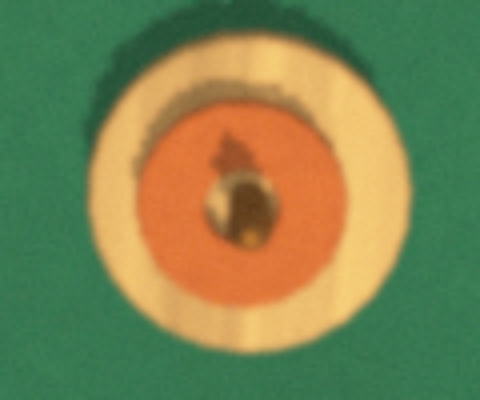

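The worn wheel is seated, with the peg through its bore. Next, the steel disc.

Call:
apply_moves:
  rows:
    - [-0.012, -0.05, 0.01, 0, 0, 0]
    - [-0.024, -0.1, 0.01, 0, 0, 0]
    - [-0.036, -0.15, 0.01, 0, 0, 0]
    - [-0.048, -0.2, 0.01, 0, 0, 0]
    - [-0.06, -0.25, 0.01, 0, 0, 0]
    - [-0.072, -0.3, 0.01, 0, 0, 0]
    - [-0.084, -0.35, 0.01, 0, 0, 0]
    - [-0.096, -0.4, 0.01, 0, 0, 0]
    - [-0.108, -0.45, 0.01, 0, 0, 0]
    - [-0.122, -0.503, 0.01, 0, 0, 0]
    - [-0.122, -0.503, 0.01, 0, 0, 0]
    - [-0.122, -0.503, 0.01, 0, 0, 0]
    - [-0.122, -0.503, 0.01, 0, 0, 0]
    - [-0.122, -0.503, 0.01, 0, 0, 0]
  fingers: 0.062

```text
t: 11.05
ee_pos: [0.6161, -0.1515, 0.1586]
tcp_rot: [-0.0, 1.0, 0.0, -0.0]
ft_force: [0.3, -0.2, -0.3]
opening: 0.0619
grip_force: 0.0
```

Run:
```python
from h import *
s=snap('wrist','w4.png');o=get_obs();print(o['ee_pos'],o['joint_pos'])
for k,p,r,z in(('flange',[.617,-.153,.005],30,.007),('collar',[.6296,-.008,.005],22,.007),('wheel',[.4348,-.073,.009],40,.010)):
    u,v=proj(s,p);print(k,u,v);
    try:print(blob(s,u,v,r,z))
    except Exception as e:print(e)
print(proj(s,[.465,-.352,.084]),proj(s,[.465,-.352,.028]))
```

```text
[ 0.61623124 -0.15145644  0.15893282] [-3.21990135e-01  2.34674291e-01  1.41368172e+00  3.31438377e-04
  1.49395706e+00 -1.89384923e+00]
flange 273.0860229771895 185.3544952310723
(array([ 0.61722973, -0.1526991 ,  0.007     ]), ((273.359619140625, 185.98439025878906), (44.354827880859375, 44.651493072509766), 120.462890625))
collar 404.4553439032997 196.3504139307571
(array([ 0.6296754 , -0.00824983,  0.007     ]), ((404.9005432128906, 196.8937530517578), (32.81974792480469, 34.658390045166016), 67.94876861572266))
wheel 359.8417093031179 -7.332552178717663
(array([ 0.43660155, -0.07161829,  0.01      ]), ((361.4677734375, -5.4280195236206055), (72.73563385009766, 85.22393798828125), 33.925540924072266))
(np.float64(-0.08442915389906602), np.float64(7.432675637122088)) (np.float64(49.18418916897534), np.float64(24.949167064917788))
```

View pics/w4.png

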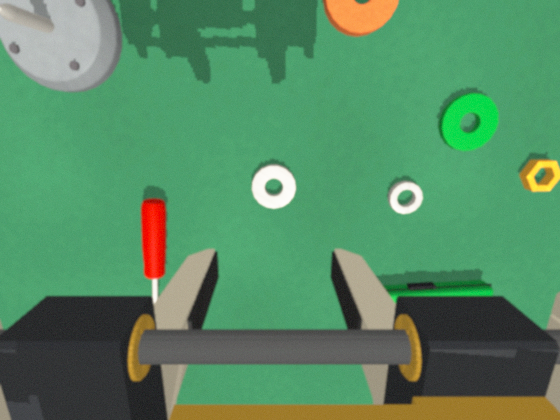

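The disc is at (273,186) as expected, and the bolt heads lie on the diagonals, clear of a y-direction grip. Picking it up.

Call:
apply_moves:
  rows:
    - [-0.001, -0.0015, 0.05, 0, 0, 0]
    - [-0.001, -0.0015, 0.1, 0, 0, 0]
    - [-0.001, -0.0015, 0.14, 0, 0, 0]
    - [-0.001, -0.0015, 0.165, 0, 0, 0]
    - [-0.001, -0.0015, 0.18, 0, 0, 0]
    - [-0.001, -0.0015, 0.188, 0, 0, 0]
    - [-0.001, -0.0015, 0.191, 0, 0, 0]
    - [-0.001, -0.0015, 0.191, 0, 0, 0]
    - [-0.001, -0.0015, 0.191, 0, 0, 0]

```text
t: 12.0
ee_pos: [0.6189, -0.1551, -0.0299]
tcp_rot: [0.0, 1.0, -0.0, 0.001]
ft_force: [0.7, 0.7, -0.5]
opening: 0.0619
grip_force: 0.0
```

Call:
apply_moves:
  rows:
    - [0, 0, 0, 0, 0, 0]
    - [0, 0, 0, 0, 0, 0]
    - [0, 0, 0, 0, 0, 0]
    - [0, 0, 0, 0, 0, 0]
    - [0, 0, 0, 0, 0, 0]
    - [0, 0, 0, 0, 0, 0]
    - [0, 0, -0.01, 0, 0, 0]
    - [0, 0, -0.04, 0, 0, 0]
    - [0, 0, -0.09, 0, 0, 0]
    - [0, 0, -0.14, 0, 0, 0]
    - [0, 0, -0.16, 0, 0, 0]
    - [0, 0, -0.16, 0, 0, 0]
    - [0, 0, -0.16, 0, 0, 0]
  fingers: 0.036

```text
t: 13.3
ee_pos: [0.6172, -0.1548, 0.128]
tcp_rot: [0.0, 1.0, -0.0, -0.0]
ft_force: [-0.2, 0.2, -2.0]
opening: 0.0469
grip_force: 20.0
```

Call:
apply_moves:
  rows:
    - [0.022, -0.04, -0.02, 0, 0, 0]
    - [0.044, -0.08, -0.02, 0, 0, 0]
    - [0.066, -0.12, -0.02, 0, 0, 0]
    - [0.09, -0.16, -0.02, 0, 0, 0]
    - [0.102, -0.19, -0.02, 0, 0, 0]
    - [0.102, -0.197, -0.02, 0, 0, 0]
    - [0.102, -0.197, -0.02, 0, 0, 0]
    - [0.102, -0.197, -0.02, 0, 0, 0]
    - [0.102, -0.197, -0.02, 0, 0, 0]

```text
t: 14.2
ee_pos: [0.5157, -0.35, 0.1473]
tcp_rot: [-0.0, 1.0, 0.001, -0.0]
ft_force: [0.1, -0.0, -1.3]
opening: 0.0473
grip_force: 20.0
```

Run:
```python
from h import *
s=snap('wrist','w5.png');o=get_obs();print(o['ee_pos'],o['joint_pos'])
print(proj(s,[.465,-.352,.084]),proj(s,[.465,-.352,.028]))
```

```text
[ 0.51583393 -0.3501237   0.1477044 ] [-6.78706289e-01  2.11311173e-01  1.46111769e+00  2.48626395e-04
  1.47010558e+00 -2.25057770e+00]
(np.float64(272.07940131197034), np.float64(147.87262320623245)) (np.float64(272.34033933550984), np.float64(140.59700919292408))
```

View pics/w5.png

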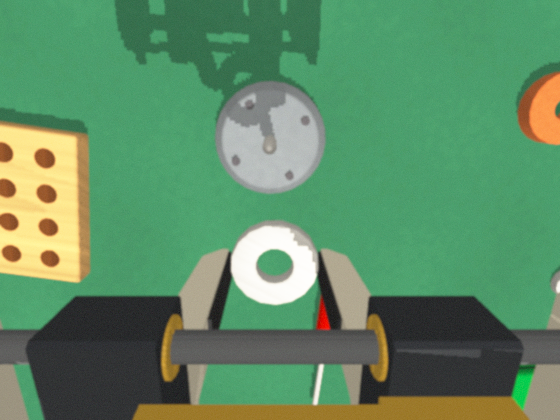

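The shaft foot is at about (270,140), taking the centre of the four bolts, with the held disc level at (275,264). Computing the remaining shift.

Run:
```python
from h import *
s=snap('wrist');o=get_obs();print(o['ee_pos'])
ez=o['ee_pos'][2]
hsv=cv2.cvtColor(s['im'],cv2.COLOR_RGB2HSV).astype(int)
m=((hsv[...,1]<70)&(hsv[...,2]>60)).astype(np.uint8)
print('base foot',blob(s,270,137,62,.014,m))
b=np.array([(250,104),(305,120),(290,175),(236,160)],float)
P=np.array([onz(s,*p,.030)for p in b]);print('bolts',P.mean(0),np.linalg.norm(P-P.mean(0),axis=1))
# hole of flange: green region inside ring
g=((hsv[...,1]>70)).astype(np.uint8);g2=np.zeros_like(g);g2[245:288,254:297]=g[245:288,254:297]
n,l,st,ce=cv2.connectedComponentsWithStats(g2)
i=l[265,275];cs,_=cv2.findContours((l==i).astype(np.uint8),0,1);e=cv2.fitEllipse(max(cs,key=cv2.contourArea));print('hole',e,onz(s,*e[0],ez+.0395),onz(s,*e[0],ez+.0425))
w=((hsv[...,1]<40)&(hsv[...,2]>190)).astype(np.uint8);print('ring',blob(s,274,263,46,ez+.0415,w))
```

```text
[ 0.51585259 -0.35031713  0.14792832]
base foot (array([ 0.4626819 , -0.35451431,  0.014     ]), ((270.0422668457031, 136.51803588867188), (110.36163330078125, 112.88113403320312), 173.2353515625))
bolts [ 0.46491857 -0.3541453   0.03      ] [0.03762251 0.0372689  0.03817348 0.0377462 ]
hole ((274.1810302734375, 262.13555908203125), (24.382211685180664, 32.62742614746094), 89.42208099365234) [ 0.51326733 -0.35064237  0.18742832] [ 0.51177776 -0.35064506  0.19042832]
ring (array([ 0.51387289, -0.35099878,  0.18942832]), ((273.5145263671875, 264.8662109375), (78.9463882446289, 86.00167083740234), 99.3503646850586))
```

Call:
apply_moves:
  rows:
    - [0.025, -0.0035, 0, 0, 0, 0]
    - [0.05, -0.0035, 0, 0, 0, 0]
    - [0.05, -0.0035, 0.03, 0, 0, 0]
    - [0.05, -0.0035, 0.06, 0, 0, 0]
    - [0.05, -0.0035, 0.085, 0, 0, 0]
    - [0.05, -0.0035, 0.1, 0, 0, 0]
    - [0.05, -0.0035, 0.11, 0, 0, 0]
    - [0.05, -0.0035, 0.12, 0, 0, 0]
    - [0.05, -0.0035, 0.13, 0, 0, 0]
    - [0.05, -0.0035, 0.138, 0, 0, 0]
    - [0.05, -0.0035, 0.14, 0, 0, 0]
    - [0.05, -0.0035, 0.14, 0, 0, 0]
    - [0.05, -0.0035, 0.14, 0, 0, 0]

```text
t: 15.6
ee_pos: [0.4656, -0.3555, 0.0088]
tcp_rot: [0.0, 1.0, -0.0, 0.0]
ft_force: [-0.2, -0.4, -0.5]
opening: 0.0471
grip_force: 20.0
```

Call:
apply_moves:
  rows:
    - [0, 0, 0.001, 0, 0, 0]
    - [0, 0, 0.002, 0, 0, 0]
    - [0, 0, 0.003, 0, 0, 0]
    - [0, 0, 0.003, 0, 0, 0]
    - [0, 0, 0.003, 0, 0, 0]

```text
t: 16.1
ee_pos: [0.4653, -0.3551, 0.0052]
tcp_rot: [0.0, 1.0, 0.0, -0.0]
ft_force: [0.1, 1.3, -0.4]
opening: 0.0473
grip_force: 20.0
```

Call:
apply_moves:
  rows:
    - [0, 0, 0.001, 0, 0, 0]
    - [0, 0, 0.002, 0, 0, 0]
    - [0, 0, 0.003, 0, 0, 0]
    - [0, 0, 0.003, 0, 0, 0]
    - [0, 0, 0.003, 0, 0, 0]

```text
t: 16.6
ee_pos: [0.4652, -0.3551, 0.0022]
tcp_rot: [0.0, 1.0, 0.0, -0.0]
ft_force: [0.3, 0.0, -1.5]
opening: 0.047
grip_force: 20.0
```

Call:
apply_moves:
  rows:
    - [0, 0, 0.001, 0, 0, 0]
    - [0, 0, 0.002, 0, 0, 0]
    - [0, 0, 0.002, 0, 0, 0]
    - [0, 0, 0.002, 0, 0, 0]

```text
t: 17.0
ee_pos: [0.4653, -0.3551, 0.0002]
tcp_rot: [0.0, 1.0, 0.0, -0.0]
ft_force: [0.3, 0.1, -0.9]
opening: 0.047
grip_force: 20.0
```

Call:
apply_moves:
  rows:
    - [0, 0, 0, 0, 0, 0]
    - [0, 0, 0, 0, 0, 0]
    - [0, 0, 0, 0, 0, 0]
    - [0, 0, -0.02, 0, 0, 0]
    - [0, 0, -0.06, 0, 0, 0]
    - [0, 0, -0.11, 0, 0, 0]
    - [0, 0, -0.15, 0, 0, 0]
    - [0, 0, -0.15, 0, 0, 0]
    - [0, 0, -0.15, 0, 0, 0]
  fingers: 0.062

```text
t: 17.9
ee_pos: [0.4661, -0.3559, 0.1518]
tcp_rot: [0.0, 1.0, -0.001, 0.001]
ft_force: [-0.3, 0.4, -0.2]
opening: 0.0618
grip_force: 0.0
```

Run:
```python
from h import *
s=snap('wrist','w6.png');o=get_obs();print(o['ee_pos'])
hsv=cv2.cvtColor(s['im'],cv2.COLOR_RGB2HSV).astype(int)
u,v=proj(s,[.4645,-.354,.036])
for z in(.036,.038):print(blob(s,u,v,34,z,((hsv[...,1]<40)&(hsv[...,2]>190)).astype(np.uint8)))
S=snap('scene');u,v=map(int,proj(S,[.4645,-.354,.05]));a=cv2.resize(S['im'][v-35:v+35,u-45:u+45,::-1],(400,311),interpolation=cv2.INTER_CUBIC)
S=snap('side');u,v=map(int,proj(S,[.4645,-.354,.05]));b=cv2.resize(S['im'][v-35:v+35,u-45:u+45,::-1],(400,311),interpolation=cv2.INTER_CUBIC)
cv2.imwrite('pics/f.png',np.hstack([a,b]))
```

```text
[ 0.46515152 -0.35503269  0.1498241 ]
(array([ 0.47125184, -0.35662862,  0.036     ]), ((274.17242431640625, 197.92784118652344), (66.141357421875, 80.9554214477539), 117.84285736083984))
(array([ 0.47069216, -0.35662344,  0.038     ]), ((274.17242431640625, 197.92784118652344), (66.141357421875, 80.9554214477539), 117.84285736083984))
```

View pics/f.png

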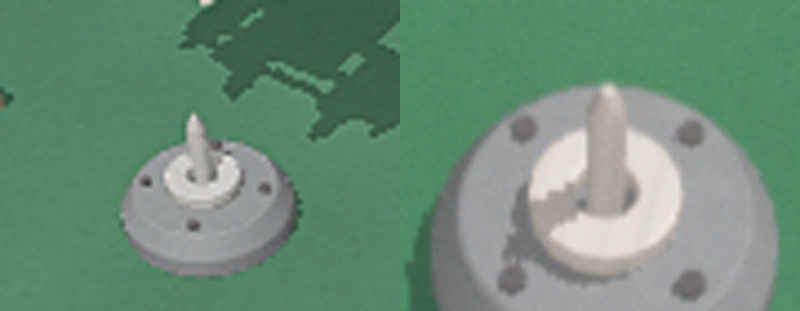

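The disc is seated flat around the shaft. Next, the large wheel.

Call:
apply_moves:
  rows:
    - [0.006, 0.05, 0, 0, 0, 0]
    - [0.012, 0.1, 0, 0, 0, 0]
    - [0.018, 0.15, 0, 0, 0, 0]
    - [0.024, 0.2, 0, 0, 0, 0]
    - [0.03, 0.25, 0, 0, 0, 0]
    - [0.03, 0.281, 0, 0, 0, 0]
    - [0.03, 0.281, 0, 0, 0, 0]
    - [0.03, 0.281, 0, 0, 0, 0]
    - [0.03, 0.281, 0, 0, 0, 0]
  fingers: 0.085

```text
t: 18.95
ee_pos: [0.4351, -0.0749, 0.1494]
tcp_rot: [0.001, 1.0, 0.0, -0.001]
ft_force: [0.8, 0.3, 0.5]
opening: 0.0851
grip_force: 0.0
```

Run:
```python
from h import *
s=snap('wrist','w7.png');o=get_obs();print(o['ee_pos'])
u,v=proj(s,[.4348,-.073,.009]);
hsv=cv2.cvtColor(s['im'],cv2.COLOR_RGB2HSV).astype(int);m=((hsv[...,0]<25)&(hsv[...,1]>100)&(hsv[...,2]>150)).astype(np.uint8)
p,e=blob(s,u,v,48,.016,m);print(u,v,p,e)
# hole, top rim
mm=m[int(e[0][1])-18:int(e[0][1])+18,int(e[0][0])-18:int(e[0][0])+18];ys,xs=np.nonzero(mm==0)
print('hole',onz(s,xs.mean()+int(e[0][0])-18,ys.mean()+int(e[0][1])-18,.012))
```

```text
[ 0.43519976 -0.07512802  0.14957893]
276.3633797102848 187.2110167785221 [ 0.43423359 -0.07267952  0.016     ] ((276.7177429199219, 188.26927185058594), (65.02127075195312, 65.88348388671875), 90.39722442626953)
hole [ 0.43544585 -0.07260903  0.012     ]
```

Call:
apply_moves:
  rows:
    - [0, 0.002, 0.05, 0, 0, 0]
    - [0, 0.002, 0.1, 0, 0, 0]
    - [0, 0.002, 0.14, 0, 0, 0]
    - [0, 0.002, 0.165, 0, 0, 0]
    - [0, 0.002, 0.177, 0, 0, 0]
    - [0, 0.002, 0.18, 0, 0, 0]
    - [0, 0.002, 0.18, 0, 0, 0]
    - [0, 0.002, 0.18, 0, 0, 0]

```text
t: 19.8
ee_pos: [0.4371, -0.0728, -0.0281]
tcp_rot: [0.001, 1.0, -0.0, 0.001]
ft_force: [0.3, -0.2, 1.1]
opening: 0.085
grip_force: 0.0
```

Call:
apply_moves:
  rows:
    - [0, 0, 0, 0, 0, 0]
    - [0, 0, 0, 0, 0, 0]
    - [0, 0, 0, 0, 0, 0]
    - [0, 0, 0, 0, 0, 0]
    - [0, 0, 0, 0, 0, 0]
    - [0, 0, 0, 0, 0, 0]
    - [0, 0, -0.01, 0, 0, 0]
    - [0, 0, -0.04, 0, 0, 0]
    - [0, 0, -0.09, 0, 0, 0]
    - [0, 0, -0.14, 0, 0, 0]
    - [0, 0, -0.16, 0, 0, 0]
    - [0, 0, -0.16, 0, 0, 0]
    - [0, 0, -0.16, 0, 0, 0]
  fingers: 0.055

```text
t: 21.1
ee_pos: [0.4352, -0.072, 0.1298]
tcp_rot: [0.0, 1.0, 0.0, -0.0]
ft_force: [-0.4, 0.8, -2.4]
opening: 0.0673
grip_force: 19.8
```

Call:
apply_moves:
  rows:
    - [-0.005, -0.04, 0, 0, 0, 0]
    - [-0.01, -0.085, 0, 0, 0, 0]
    - [-0.015, -0.13, 0, 0, 0, 0]
    - [-0.02, -0.175, 0, 0, 0, 0]
    - [-0.025, -0.22, 0, 0, 0, 0]
    - [-0.0295, -0.26, 0, 0, 0, 0]
    - [-0.0295, -0.282, 0, 0, 0, 0]
    - [-0.0295, -0.282, 0, 0, 0, 0]
    - [-0.0295, -0.282, 0, 0, 0, 0]
    - [-0.0295, -0.282, 0.03, 0, 0, 0]
    - [-0.0295, -0.282, 0.06, 0, 0, 0]
    - [-0.0295, -0.282, 0.075, 0, 0, 0]
    - [-0.0295, -0.282, 0.082, 0, 0, 0]
    - [-0.0295, -0.282, 0.082, 0, 0, 0]
    - [-0.0295, -0.282, 0.082, 0, 0, 0]

```text
t: 22.6
ee_pos: [0.4656, -0.3544, 0.0495]
tcp_rot: [0.0, 1.0, -0.001, 0.001]
ft_force: [0.6, -0.1, -1.3]
opening: 0.0671
grip_force: 19.8
```

Run:
```python
from h import *
o=get_obs();print(o['ee_pos'],o['ft_force'])
s=snap('wrist');P=np.array(o['ee_pos']);u,v=proj(s,P+[0,0,.048]);print(u,v)
hsv=cv2.cvtColor(s['im'],cv2.COLOR_RGB2HSV).astype(int);m=((hsv[...,0]<25)&(hsv[...,1]>100)&(hsv[...,2]>130)).astype(np.uint8)
u,v=int(u),int(v)
mm=np.zeros_like(m);mm[v-30:v+30,u-30:u+30]=1-m[v-30:v+30,u-30:u+30]
n,l,st,ce=cv2.connectedComponentsWithStats(mm);
for i in range(1,n):
  if st[i][4]>60:print(st[i],ce[i],onz(s,*ce[i],P[2]+.046))
```

```text
[ 0.46555355 -0.35444054  0.04952784] [ 0.57747213 -0.0951935  -1.31428461]
275.0303330006175 274.04942809794994
[258 253  34  21 552] [274.35144928 262.75362319] [ 0.46013177 -0.35478137  0.09552784]
```

Call:
apply_moves:
  rows:
    - [0, 0, 0.008, 0, 0, 0]
    - [0, 0, 0.016, 0, 0, 0]
    - [0, 0, 0.022, 0, 0, 0]
    - [0, 0, 0.028, 0, 0, 0]
    - [0, 0, 0.033, 0, 0, 0]
    - [0, 0, 0.037, 0, 0, 0]
    - [0, 0, 0.037, 0, 0, 0]
    - [0, 0, 0.037, 0, 0, 0]

```text
t: 23.45
ee_pos: [0.4648, -0.3541, 0.0112]
tcp_rot: [0.0, 1.0, 0.0, -0.0]
ft_force: [-0.7, 0.0, -1.4]
opening: 0.067
grip_force: 19.8
```

Call:
apply_moves:
  rows:
    - [0, 0, 0.001, 0, 0, 0]
    - [0, 0, 0.002, 0, 0, 0]
    - [0, 0, 0.002, 0, 0, 0]
    - [0, 0, 0.002, 0, 0, 0]

```text
t: 23.85
ee_pos: [0.4648, -0.3542, 0.0093]
tcp_rot: [0.0, 1.0, -0.0, 0.0]
ft_force: [0.2, -0.2, -0.9]
opening: 0.0673
grip_force: 19.8
```

Call:
apply_moves:
  rows:
    - [0, 0, 0, 0, 0, 0]
    - [0, 0, 0, 0, 0, 0]
    - [0, 0, 0, 0, 0, 0]
    - [0, 0, -0.02, 0, 0, 0]
    - [0, 0, -0.06, 0, 0, 0]
    - [0, 0, -0.11, 0, 0, 0]
    - [0, 0, -0.15, 0, 0, 0]
    - [0, 0, -0.15, 0, 0, 0]
  fingers: 0.082

```text
t: 24.65
ee_pos: [0.4682, -0.3572, 0.1676]
tcp_rot: [0.0, 1.0, -0.004, 0.005]
ft_force: [0.4, -0.4, -0.5]
opening: 0.082
grip_force: 0.0
```

Call:
apply_moves:
  rows:
    - [-0.02, 0.045, 0, 0, 0, 0]
    - [-0.04, 0.09, 0, 0, 0, 0]
    - [-0.06, 0.135, 0, 0, 0, 0]
    - [-0.08, 0.18, 0, 0, 0, 0]
    - [-0.1, 0.22, 0, 0, 0, 0]
    - [-0.12, 0.26, 0, 0, 0, 0]
    - [-0.14, 0.3, 0, 0, 0, 0]
    - [-0.165, 0.346, 0, 0, 0, 0]
    - [-0.165, 0.346, 0, 0, 0, 0]
    - [-0.165, 0.346, 0, 0, 0, 0]
    - [-0.165, 0.346, 0, 0, 0, 0]
    - [-0.165, 0.346, 0, 0, 0, 0]
  fingers: 0.052

```text
t: 25.85
ee_pos: [0.6296, -0.0098, 0.1591]
tcp_rot: [0.001, 1.0, -0.0, -0.0]
ft_force: [-0.5, 0.3, 0.4]
opening: 0.0519
grip_force: 0.0
```

Run:
```python
from h import *
s=snap('wrist');o=get_obs();print(o['ee_pos'])
hsv=cv2.cvtColor(s['im'],cv2.COLOR_RGB2HSV).astype(int)
u,v=proj(s,[.6297,-.008,.006]);p,e=blob(s,u,v,28,.007);print(p,e)
u,v=proj(s,[.6047,.135,.006]);m=((hsv[...,0]<30)&(hsv[...,0]>10)&(hsv[...,1]>80)&(hsv[...,2]>110)).astype(np.uint8)
p,e=blob(s,u,v,28,.008,m);print('hex',u,v,p,e)
for n,q in(('scene',[.4645,-.354]),('side',[.4645,-.354])):
    c=snap(n);h=cv2.cvtColor(c['im'],cv2.COLOR_RGB2HSV).astype(int);m=((h[...,0]<20)&(h[...,1]>90)).astype(np.uint8)
    u,v=proj(c,q+[.047]);p,e=blob(c,u,v,32,.047,m);print(n,u,v,p,e)
```

```text
[ 0.62969513 -0.00980337  0.15925797]
[ 0.62962792 -0.00785424  0.007     ] ((276.40087890625, 184.81553649902344), (33.34089279174805, 33.69896697998047), 159.37640380859375)
hex 410.23878963178794 161.2765049739233 [0.60462264 0.13486883 0.008     ] ((410.8568115234375, 161.50987243652344), (35.7519416809082, 36.89638137817383), 77.99714660644531)
scene 200.2321314638218 132.0297917410123 [ 0.46420567 -0.35423059  0.047     ] ((200.23826599121094, 131.94093322753906), (20.257883071899414, 25.52862548828125), 84.60269165039062)
side 275.7910496115355 361.85728892748887 [ 0.46280343 -0.35553867  0.047     ] ((274.8358154296875, 363.0482482910156), (50.3125, 50.967655181884766), 69.09759521484375)
```

The wheel is on the shaft at the expected height in both views. Now the small disc.

Call:
apply_moves:
  rows:
    - [0, 0.002, 0.05, 0, 0, 0]
    - [0, 0.002, 0.1, 0, 0, 0]
    - [0, 0.002, 0.14, 0, 0, 0]
    - [0, 0.002, 0.17, 0, 0, 0]
    - [0, 0.002, 0.185, 0, 0, 0]
    - [0, 0.002, 0.19, 0, 0, 0]
    - [0, 0.002, 0.191, 0, 0, 0]
    - [0, 0.002, 0.191, 0, 0, 0]

```text
t: 26.8
ee_pos: [0.6318, -0.0065, -0.0296]
tcp_rot: [0.0, 1.0, -0.0, 0.002]
ft_force: [-0.4, -0.5, -0.7]
opening: 0.0518
grip_force: 0.0
```

Call:
apply_moves:
  rows:
    - [0, 0, 0, 0, 0, 0]
    - [0, 0, 0, 0, 0, 0]
    - [0, 0, 0, 0, 0, 0]
    - [0, 0, 0, 0, 0, 0]
    - [0, 0, 0, 0, 0, 0]
    - [0, 0, 0, 0, 0, 0]
    - [0, 0, -0.01, 0, 0, 0]
    - [0, 0, -0.04, 0, 0, 0]
    - [0, 0, -0.09, 0, 0, 0]
    - [0, 0, -0.14, 0, 0, 0]
    - [0, 0, -0.17, 0, 0, 0]
    - [0, 0, -0.17, 0, 0, 0]
    - [0, 0, -0.17, 0, 0, 0]
  fingers: 0.024

```text
t: 28.1
ee_pos: [0.6305, -0.0063, 0.1393]
tcp_rot: [0.0, 1.0, -0.0, 0.001]
ft_force: [0.4, -0.5, -2.2]
opening: 0.0349
grip_force: 20.0
```

Call:
apply_moves:
  rows:
    - [0.02, -0.04, -0.02, 0, 0, 0]
    - [0.04, -0.08, -0.02, 0, 0, 0]
    - [0.06, -0.125, -0.02, 0, 0, 0]
    - [0.08, -0.17, -0.02, 0, 0, 0]
    - [0.1, -0.215, -0.02, 0, 0, 0]
    - [0.12, -0.255, -0.02, 0, 0, 0]
    - [0.14, -0.295, -0.02, 0, 0, 0]
    - [0.155, -0.33, -0.02, 0, 0, 0]
    - [0.1655, -0.347, -0.02, 0, 0, 0]
    - [0.1655, -0.347, -0.02, 0, 0, 0]
    - [0.1655, -0.347, 0, 0, 0, 0]
    - [0.1655, -0.347, 0.03, 0, 0, 0]
    - [0.1655, -0.347, 0.06, 0, 0, 0]
    - [0.1655, -0.347, 0.08, 0, 0, 0]
    - [0.1655, -0.347, 0.09, 0, 0, 0]
    - [0.1655, -0.347, 0.093, 0, 0, 0]
    - [0.1655, -0.347, 0.093, 0, 0, 0]

```text
t: 29.8
ee_pos: [0.4643, -0.3525, 0.045]
tcp_rot: [0.0, 1.0, 0.0, -0.0]
ft_force: [0.5, -0.0, -0.0]
opening: 0.0347
grip_force: 20.0
```

Call:
apply_moves:
  rows:
    - [0, 0, 0.006, 0, 0, 0]
    - [0, 0, 0.012, 0, 0, 0]
    - [0, 0, 0.016, 0, 0, 0]
    - [0, 0, 0.019, 0, 0, 0]
    - [0, 0, 0.019, 0, 0, 0]
    - [0, 0, 0.019, 0, 0, 0]

```text
t: 30.4
ee_pos: [0.4643, -0.3532, 0.0263]
tcp_rot: [0.0, 1.0, 0.0, -0.0]
ft_force: [-0.6, -0.7, -0.2]
opening: 0.0349
grip_force: 20.0
```

Release, rise, and go to the hex.

Call:
apply_moves:
  rows:
    - [0, 0, 0.001, 0, 0, 0]
    - [0, 0, 0.001, 0, 0, 0]
    - [0, 0, 0.001, 0, 0, 0]
    - [0, 0, -0.02, 0, 0, 0]
    - [0, 0, -0.06, 0, 0, 0]
    - [0, 0, -0.11, 0, 0, 0]
    - [0, 0, -0.13, 0, 0, 0]
    - [0, 0, -0.13, 0, 0, 0]
  fingers: 0.052

```text
t: 31.2
ee_pos: [0.4666, -0.3552, 0.1617]
tcp_rot: [0.0, 1.0, -0.003, 0.003]
ft_force: [0.3, -0.3, 0.3]
opening: 0.0518
grip_force: 0.0
```

Call:
apply_moves:
  rows:
    - [-0.014, 0.048, 0, 0, 0, 0]
    - [-0.028, 0.096, 0, 0, 0, 0]
    - [-0.042, 0.144, 0, 0, 0, 0]
    - [-0.056, 0.192, 0, 0, 0, 0]
    - [-0.07, 0.24, 0, 0, 0, 0]
    - [-0.084, 0.288, 0, 0, 0, 0]
    - [-0.098, 0.336, 0, 0, 0, 0]
    - [-0.112, 0.384, 0, 0, 0, 0]
    - [-0.126, 0.432, 0, 0, 0, 0]
    - [-0.14, 0.488, 0, 0, 0, 0]
    - [-0.14, 0.488, 0, 0, 0, 0]
    - [-0.14, 0.488, 0, 0, 0, 0]
    - [-0.14, 0.488, 0, 0, 0, 0]
    - [-0.14, 0.488, 0, 0, 0, 0]

```text
t: 32.6
ee_pos: [0.6044, 0.1331, 0.1558]
tcp_rot: [0.001, 1.0, -0.0, -0.0]
ft_force: [0.6, -0.6, -0.4]
opening: 0.0516
grip_force: 0.0
```

Run:
```python
from h import *
s=snap('wrist');o=get_obs();print(o['ee_pos'])
hsv=cv2.cvtColor(s['im'],cv2.COLOR_RGB2HSV).astype(int)
m=((hsv[...,0]<32)&(hsv[...,0]>8)&(hsv[...,1]>80)&(hsv[...,2]>110)).astype(np.uint8)
u,v=proj(s,[.6047,.135,.006]);p,e=blob(s,u,v,28,.009,m);print('hex',p,e)
mm=np.zeros_like(m);U,V=int(u),int(v);mm[V-28:V+28,U-28:U+28]=m[V-28:V+28,U-28:U+28]
cs,_=cv2.findContours(mm,cv2.RETR_CCOMP,cv2.CHAIN_APPROX_NONE)
for c in cs:
    if len(c)<25:continue
    P=np.array([onz(s,*q[0],.011)[:2] for q in c.astype(float)]);d=P-(P.max(0)+P.min(0))/2
    a=np.radians(np.arange(0,60,2));w=[np.ptp(d@[np.cos(t),np.sin(t)])+np.ptp(d@[np.cos(t+np.pi/3),np.sin(t+np.pi/3)])+np.ptp(d@[np.cos(t+2*np.pi/3),np.sin(t+2*np.pi/3)]) for t in a]
    i=int(np.argmin(w));print(len(c),'flat normal deg',2*i,w[i]/3,max(w)/3,(P.max(0)+P.min(0))/2)
c=snap('scene');U,V=map(int,proj(c,[.4645,-.354,.06]));a=cv2.resize(c['im'][V-35:V+35,U-45:U+45,::-1],(400,311),interpolation=cv2.INTER_CUBIC)
b=cv2.resize(s['im'][int(v)-35:int(v)+35,int(u)-45:int(u)+45,::-1],(400,311),interpolation=cv2.INTER_CUBIC)
cv2.imwrite('pics/h.png',np.hstack([a,b]))
```

```text
[0.60450757 0.1330564  0.1560013 ]
hex [0.60452142 0.13501628 0.009     ] ((276.4696960449219, 186.10919189453125), (33.637149810791016, 35.27507019042969), 168.20828247070312)
96 flat normal deg 0 0.03469389277673215 0.03811907055473074 [0.60418175 0.13502509]
49 flat normal deg 0 0.018284063548151385 0.019405543602042177 [0.60398051 0.13450466]
```

View pics/h.png

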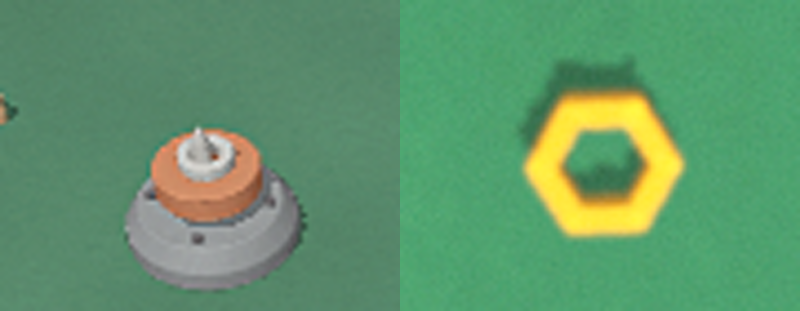

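The stack is good so far: the small disc lies flat on the wheel around the shaft. The hex has its corners along ±y, so I turn the tool 30° to grip it on the flats.

Call:
apply_moves:
  rows:
    - [0, 0.002, 0.02, 0, 0, 0.13]
    - [0, 0.002, 0.04, 0, 0, 0.26]
    - [0, 0.002, 0.07, 0, 0, 0.39]
    - [0, 0.002, 0.1, 0, 0, 0.52]
    - [0, 0.002, 0.12, 0, 0, 0.5236]
    - [0, 0.002, 0.15, 0, 0, 0.5236]
    - [0, 0.002, 0.175, 0, 0, 0.5236]
    - [0, 0.002, 0.184, 0, 0, 0.5236]
    - [0, 0.002, 0.186, 0, 0, 0.5236]
    - [0, 0.002, 0.186, 0, 0, 0.5236]
    - [0, 0.002, 0.186, 0, 0, 0.5236]

```text
t: 33.8
ee_pos: [0.6063, 0.1368, -0.0278]
tcp_rot: [0.259, 0.966, 0.001, 0.001]
ft_force: [0.2, 0.3, 0.7]
opening: 0.0521
grip_force: 0.0
```

Call:
apply_moves:
  rows:
    - [0, 0, 0, 0, 0, 0]
    - [0, 0, 0, 0, 0, 0]
    - [0, 0, 0, 0, 0, 0]
    - [0, 0, 0, 0, 0, 0]
    - [0, 0, 0, 0, 0, 0]
    - [0, 0, 0, 0, 0, 0]
    - [0, 0, -0.01, 0, 0, 0]
    - [0, 0, -0.04, 0, 0, 0]
    - [0, 0, -0.09, 0, 0, 0]
    - [0, 0, -0.14, 0, 0, 0]
    - [0, 0, -0.17, 0, 0, 0]
    - [0, 0, -0.17, 0, 0, 0]
    - [0, 0, -0.17, 0, 0, 0]
  fingers: 0.02

```text
t: 35.1
ee_pos: [0.6052, 0.1368, 0.1411]
tcp_rot: [0.259, 0.966, 0.0, 0.001]
ft_force: [-0.2, 0.0, -0.6]
opening: 0.0315
grip_force: 20.0
```

Run:
```python
from h import *
o=get_obs();M=R.from_quat(o['tcp_rot']).as_matrix();print(o['ee_pos'],o['opening'],M.round(3).tolist(),o['joint_pos'])
print('shift',M.T@(np.array([.4647,-.354,o['ee_pos'][2]])-o['ee_pos']))
```

```text
[0.60515254 0.13684088 0.14114671] 0.031513694892578104 [[-0.866, 0.501, 0.002], [0.501, 0.866, 0.0], [-0.001, 0.001, -1.0]] [ 1.39759825e-01  2.04314740e-01  1.48116055e+00  1.37774328e-05
  1.45440328e+00 -9.06694954e-01]
shift [-1.24153865e-01 -4.95214473e-01 -3.61985415e-04]
```

Call:
apply_moves:
  rows:
    - [-0.0115, -0.046, 0, 0, 0, 0]
    - [-0.023, -0.092, 0, 0, 0, 0]
    - [-0.0345, -0.138, 0, 0, 0, 0]
    - [-0.046, -0.184, 0, 0, 0, 0]
    - [-0.0575, -0.23, 0, 0, 0, 0]
    - [-0.069, -0.276, 0, 0, 0, 0]
    - [-0.0805, -0.322, 0, 0, 0, 0]
    - [-0.092, -0.368, 0, 0, 0, 0]
    - [-0.1035, -0.414, 0, 0, 0, 0]
    - [-0.115, -0.46, 0, 0, 0, 0]
    - [-0.124, -0.495, 0, 0, 0, 0]
    - [-0.124, -0.495, 0, 0, 0, 0]
    - [-0.124, -0.495, 0, 0, 0, 0]
    - [-0.124, -0.495, 0.03, 0, 0, 0]
    - [-0.124, -0.495, 0.06, 0, 0, 0]
    - [-0.124, -0.495, 0.075, 0, 0, 0]
    - [-0.124, -0.495, 0.075, 0, 0, 0]
    - [-0.124, -0.495, 0.075, 0, 0, 0]

```text
t: 36.9
ee_pos: [0.4645, -0.3531, 0.0656]
tcp_rot: [0.259, 0.966, 0.0, -0.0]
ft_force: [-0.6, -0.3, 0.2]
opening: 0.0317
grip_force: 20.0
```

Run:
```python
from h import *
o=get_obs();M=R.from_quat(o['tcp_rot']).as_matrix();print(o['ee_pos'],o['ft_force'])
print('shift',M.T@(np.array([.4647,-.354,o['ee_pos'][2]])-o['ee_pos']))
for n in('scene','side'):
    c=snap(n);h=cv2.cvtColor(c['im'],cv2.COLOR_RGB2HSV).astype(int);m=((h[...,0]<32)&(h[...,0]>14)&(h[...,1]>110)&(h[...,2]>110)).astype(np.uint8)
    z=o['ee_pos'][2]+.0365;u,v=proj(c,[.4647,-.354,z])
    print(n,u,v,blob(c,u,v,18,z,m))
```

```text
[ 0.46454633 -0.35305034  0.06555727] [-0.6282705  -0.34048074  0.15817375]
shift [-6.07719407e-04 -7.45745210e-04 -4.16674614e-07]
scene 197.47319090966062 116.32027060555998 (array([ 0.4758476 , -0.35864312,  0.10205727]), ((193.41571044921875, 117.87567138671875), (4.7262396812438965, 10.757219314575195), 167.82505798339844))Traceback (most recent call last):
  File "<stdin>", line 7, in <module>
  File "h.py", line 28, in blob
    e=cv2.fitEllipse(cv2.convexHull(c));return onz(s,*e[0],z),e
cv2.error: OpenCV(4.12.0) /io/opencv/modules/imgproc/src/shapedescr.cpp:361: error: (-201:Incorrect size of input array) There should be at least 5 points to fit the ellipse in function 'fitEllipseNoDirect'
```

Aligned to about 1 mm. Lowering with a force check.

Call:
apply_moves:
  rows:
    - [0, 0, 0.006, 0, 0, 0]
    - [0, 0, 0.012, 0, 0, 0]
    - [0, 0, 0.016, 0, 0, 0]
    - [0, 0, 0.02, 0, 0, 0]
    - [0, 0, 0.02, 0, 0, 0]

```text
t: 37.5
ee_pos: [0.4636, -0.3534, 0.0443]
tcp_rot: [0.259, 0.966, 0.0, -0.001]
ft_force: [0.2, 0.2, -0.5]
opening: 0.0314
grip_force: 20.0
```

Call:
apply_moves:
  rows:
    - [0, 0, 0.003, 0, 0, 0]
    - [0, 0, 0.006, 0, 0, 0]
    - [0, 0, 0.007, 0, 0, 0]
    - [0, 0, 0.007, 0, 0, 0]

```text
t: 37.9
ee_pos: [0.464, -0.3537, 0.038]
tcp_rot: [0.259, 0.966, 0.0, -0.0]
ft_force: [-0.2, 0.1, -0.6]
opening: 0.0315
grip_force: 20.0
```

Call:
apply_moves:
  rows:
    - [0, 0, 0.001, 0, 0, 0]
    - [0, 0, 0.001, 0, 0, 0]
    - [0, 0, 0.001, 0, 0, 0]
    - [0, 0, 0.001, 0, 0, 0]
    - [0, 0, -0.02, 0, 0, 0]
    - [0, 0, -0.06, 0, 0, 0]
    - [0, 0, -0.1, 0, 0, 0]
    - [0, 0.05, -0.13, 0, 0, 0]
    - [0, 0.1, -0.13, 0, 0, 0]
    - [0, 0.13, -0.13, 0, 0, 0]
    - [0, 0.13, -0.13, 0, 0, 0]
  fingers: 0.05

```text
t: 39.0
ee_pos: [0.5315, -0.2375, 0.169]
tcp_rot: [0.257, 0.966, 0.001, 0.001]
ft_force: [-0.3, -0.3, -0.3]
opening: 0.0502
grip_force: 0.0
```

Run:
```python
from h import *
a=[]
for n in('scene','side'):
    c=snap(n)
    for q,r in(([.4645,-.354,.06],40),([.495,.35,.03],30)):
        u,v=map(int,proj(c,q));x=c['im'][max(v-r,0):v+r,u-r:u+r,::-1];a.append(cv2.resize(x,(290,290),interpolation=cv2.INTER_CUBIC))
cv2.imwrite('pics/end.png',np.vstack([np.hstack(a[:2]),np.hstack(a[2:])]))
```

```text
(no output)
```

View pics/end.png

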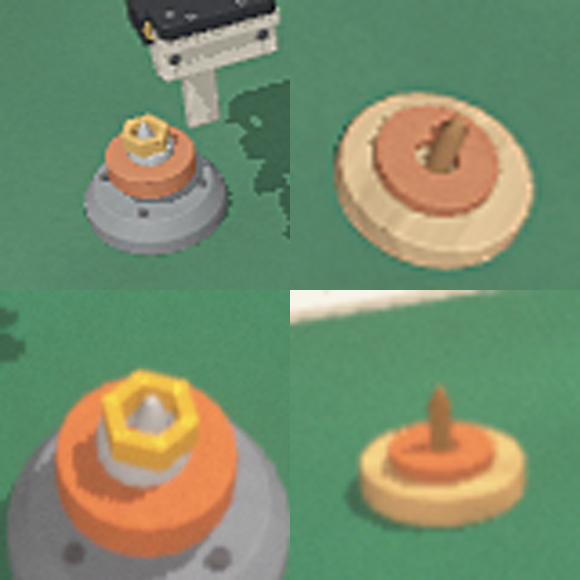

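Everything is seated: the full stack is on the spindle, flat, with the shaft tip in the hex, and the worn wheel lies flat over the peg. Handing in.

```bash
python3 -c "
from h import *
print(job_done())"
```

```text
the job is handed in; nothing more can be done
None
```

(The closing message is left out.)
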